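# Clip a counting chamber onto the viewing stage

### The arm

A 6-joint arm with a two-finger parallel gripper is mounted at the origin on the work surface. World frame = base frame: x ahead of the robot, y to its left, z up, the work surface at z = 0. Lengths are in m, angles in rad, forces in N, time in s.
With the tool pointing down it reaches from about 0.275 to 0.75 m from the base axis. Payload 10.2 kg.
Tool frame: the origin (TCP) lies where the fingers leave the gripper's body, on its centre line; the fingertips stand 64 mm ahead of it and the grasp point (between the pads) lies 45 mm ahead of it; z points along the fingers, y is the direction in which the jaws open and shut (so a half turn about z gives the same grasp; the last joint's range is limited). The gripper opens to 88 mm and grips with 3 to 60 N. Pads are 18 mm wide; open, the fingers measure 123 mm over their backs; the gripper's body (75 mm by 187 mm) begins 45 mm behind the grasp point.
Start: joints at [-1.384, 0.313, 1.498, -0, 1.331, -0.223], TCP at [0.209, -0.482, 0.303] pointing down, gripper open.
Joint ranges: [-2.94, 2.94], [-0.97, 2.17], [0.19, 2.56], [-1.23, 4.37], [0.02, 3.11], [-2.88, 2.88]. Speed limits (rad/s): [2.39, 2.39, 3.01, 3.14, 3.14, 3.14].

### API

Orientations are given as a unit quaternion [x, y, z, w].
In Python, from cell import ctrl gives the robot as it stands. Calls block until the motion is done:
- ctrl.move_to(position, orientation): joint-space move of the TCP to a pose.
- ctrl.move_straight(position, rotation=None, vel=0.15, contact_N=None): straight line of the TCP; rotation=None keeps the orientation; vel is the mean speed in m/s. With contact_N (N) it stops when the force on the tool has changed by that much, and returns True; else False.
- ctrl.movej(angles): joint-space move.
- ctrl.command_gripper(opening, f_grip=None): finger opening in m; f_grip is the grip in N (None keeps the last); returns when the fingers have stopped.
- ctrl.wait(seconds).
- ctrl.solve_ik(position, orientation): joint angles nearest the present ones, or None.
- ctrl.read_state(): the state.
- ctrl.read_camera(name): name is "scene" or "side" or "wrist"; returns a dict with "image" (384x512x3 uint8, red, green, blue), "range_z" (384x512 float32, m along the optical axis (not along the pixel's ray), 0 where there is no reading), "camera_matrix" (3x3 intrinsics, pixels), "rvec" (rotation vector, rad) and "tvec" (3), from world to camera coordinates, as OpenCV has them. Camera axes: x right, y down, z forward; pixel columns grow to the right and rows downward; lengths in m; the calibration is good to about 2 mm. The wrist camera is an equidistant fisheye: a pixel r from the principal point sees the ray r / f radians off the axis. A picture is of the moment at which its call begins.
A pose or a line that the arm cannot do raises ctrl.MotionError and nothing moves.
- ctrl.close_job(): hands the job in, once; it reports no verdict.
The state is a dict: "time": time; "joints": joint angles; "joint_vel": joint speeds; "joint_torque": joint torques, N m; "tcp_pos": TCP position; "ee_rot": TCP orientation; "contact_force": force on the tool from outside, world axes, zero at the start; "ft_torque": the same for the moment, N m; "opening": finger opening in m.
Only numpy, scipy, OpenCV 4.12 (cv2) and the standard library are available. Lean on these libraries where they do the work, as an engineer would, in place of code of your own. Each camera call takes 0.05 s, during which the arm holds its last target.

### The job

Lift the spring clip on the viewing stage well up, slide the glass counting chamber from its rest along the channel, under the lip, until it is fully home against the stop, and then, with it home, lower the clip and press it down gently so that its sprung foot firmly clamps the chamber. The chamber is thin glass: feel for the stop and the clamping, never push or press it hard, and do not knock over or shift the glassware around.

Things in the scene. Friction and masses are not known exactly. Their poses are not given: they have to be found in the camera images.
- chamber_center (a point): centre of the loose glass counting chamber, a flat slab 76 (x, long) x 40 (y) x 6 (z) mm, about 50 g, grey well on top; either way round is the same. It starts level on a narrow grey plastic rest 26 mm high (upper part 46 x 22 mm, foot 70 x 26 x 6 mm) centred below it within 5 mm and 0.1 rad, so its long sides and ends overhang. It cracks at 22 N against the stage.
- seat (a point): where the chamber's centre must end on the fixed viewing stage; x points the way the chamber slides in, away from the robot. 3 mm above the aluminium channel floor, which is 32 mm above the table. Two rails 42 mm apart (1 mm play each side), 4.5 mm high, run from 2 to 38 mm beyond the seat along x. The beige base below is 92 mm wide.
- mouth (a point): middle of the front edge of the channel floor, on the floor's surface, 10 mm before the seat along x; axes as the seat's. The rails flare out to 45 mm apart from 11 mm to 1 mm past this point. Nothing stands in front of it, so the near 28 mm of a seated chamber overhang freely.
- stop (a point): middle of the end stop's face, 38 mm beyond the seat, level with it; axes as the seat's. A lip reaches 9 mm from it over the channel, its underside 8 mm above the floor (2 mm over the chamber), so the chamber must be slid under it along the floor and cannot be put in from above.
- clip_hinge (a point): middle of the clip's hinge axle on the stage, 58 mm beyond the seat along x, 24 mm above the channel floor, between two posts 36 mm wide overall, 62 mm above the table; axes as the seat's; the hinge axis is y.
- clip_pin (a point): middle of the steel cross pin at the clip's free end, to lift, lower or press it by: 10 mm diameter, 18 mm long along y, 80 mm from the hinge. The clip arm, a bar 11 mm wide and 5 thick, runs from the hinge towards the robot's side. With the clip at 0 the pin is 24 mm above the channel floor's height and 12 mm out in front of its edge, its ends free.
- clip_screw (a point): point in the middle of the clip arm, 45 mm from the hinge, where an adjusting screw (brass head 13 mm across, up to 21 mm above the arm's middle) carries a sprung rubber foot 12 mm across below. The screw's setting is unknown and differs by up to 7 mm, so the foot meets the seated chamber at a clip angle between 0.05 and 0.25, to be found by feel; then its spring adds 15 N per mm.
- clip (a joint): clip angle: 0 arm level (lower limit; it starts low, 0.1 to 0.22), growing as the free end is lifted, 1.3 the upper limit. The stiff hinge stays where left and takes about 5 N at the pin (0.40 N m) to move either way. Pressing down at the pin: 7.5 N clamps the chamber with 4 N (the least allowed), 10 N clamps with 9 N (firm, the aim, all the hinge keeps), 15 N or more cracks it (18 N under the foot).
- flask: stoppered conical glass flask, 76 mm across, 124 mm high, origin under its centre; leave alone
- reagent: brown glass bottle with white cap, 54 mm across, 110 mm high, origin under its centre; leave alone
- beaker: small glass beaker, 66 mm across, 75 mm high, origin under its centre; leave alone
Mind the look-alikes: they are no part of the job. What is meant by the part that bears chamber_center is not brown or red, and is the larger of those in its own colour.

How it is judged:
On the way, in this order (a step that is already met when the one before it is completed fails the run):
1. the clip is lifted well up (beyond 0.8 rad) while the chamber is still clear of the seat (over 60 mm away) (value of joint clip above 0.8 rad and distance between chamber_center and seat above 0.06 m), for 0.2 s.
2. the chamber is fully home (within 2 mm of the seat) with the clip still lifted (beyond 0.5 rad) (x of chamber_center in the frame of seat between -0.002 and 0.002 m and y of chamber_center in the frame of seat between -0.002 and 0.002 m and z of chamber_center in the frame of seat between -0.002 and 0.002 m and angle between the x axis of chamber_center and the x axis of seat, either way round below 0.06 rad and value of joint clip above 0.5 rad), for 0.2 s.
At the end, for the whole second after the job is handed in: The chamber's centre is within 2 mm of the seat along each of the seat's axes and its long axis within 0.06 rad of the seat's x, the clip is down (below 0.3 rad) and its foot clamps the chamber with more than 4 N; all at rest (x of chamber_center in the frame of seat between -0.002 and 0.002 m and y of chamber_center in the frame of seat between -0.002 and 0.002 m and z of chamber_center in the frame of seat between -0.002 and 0.002 m and angle between the x axis of chamber_center and the x axis of seat, either way round below 0.06 rad and contact force between clip and chamber above 4 N and value of joint clip below 0.3 rad and linear speed of chamber below 0.01 m/s and velocity of joint clip between -0.05 and 0.05 rad/s); the robot touches nothing.
It fails at once if the chamber is pushed against the stage with more than 22 N (contact force between chamber and nest above 22 N).
It fails at once if the clip presses on the chamber with more than 18 N (contact force between clip and chamber above 18 N).
It fails at once if the glassware is shifted by more than 20 mm or tipped (distance of any of flask, reagent, beaker from where it was at the start of the episode above 0.02 m or angle between any of flask, reagent, beaker's own z axis and vertical above 0.3 rad).
It also fails if it takes over 72 s, if anything falls off the work surface, if the arm or the gripper's body presses on something with over 40 N, if the wrist force passes 120 N, or if a joint passes its speed limit or range.

## Working session

There is one attempt and no reset: what is moved stays moved. The work goes in short steps, each a Python script; the robot and the scene stay as the last script left them, time stands still between calls to the robot, and variables do not carry over. Pictures are saved under pics/ and viewed, and the job is handed in when it is done.

```bash
ls; mkdir -p pics; python3 - <<'E'
from cell import ctrl
import cv2,numpy as np,pickle
d={}
for n in ["scene","side","wrist"]:
    c=ctrl.read_camera(n); d[n]=c
    cv2.imwrite(f"pics/{n}0.png",c["image"][:,:,::-1])
    print(n,c["camera_matrix"].tolist(),c["rvec"],c["tvec"], (c["range_z"]>0).mean())
pickle.dump(d,open("d0.pkl","wb"))
print(ctrl.read_state())
E
```

```text
pics
scene [[445.1980667161094, 0.0, 256.4846095266316], [0.0, 445.1980667161094, 192.62061541742912], [0.0, 0.0, 1.0]] [ 2.00125641  0.94560384 -0.46934922] [-0.4145049  -0.22394189  1.80539884] 0.99603271484375
side [[375.8849573808766, 0.0, 252.98537829505278], [0.0, 375.8849573808766, 192.30558326070727], [0.0, 0.0, 1.0]] [ 0.08143857 -2.9073236   1.16177037] [0.64510761 0.08250763 1.03794824] 0.9959615071614584
wrist [[297.3186396354542, 0.0, 258.5801760826698], [0.0, 297.3186396354542, 188.90191171023181], [0.0, 0.0, 1.0]] [-2.40916487  1.57805248  0.24286716] [-0.5249901  -0.0422631   0.39043108] 0.9948832194010416
{'time': 0.15, 'joints': array([-1.38439892e+00,  3.13304437e-01,  1.49821803e+00,  2.48739091e-05,
        1.33099914e+00, -2.23352189e-01]), 'joint_vel': array([ 0.00019438, -0.00323628, -0.00144993, -0.00013455,  0.00114956,
       -0.00220494]), 'joint_torque': array([ 2.00520051e-03, -4.02304280e+01, -2.52316010e+01,  6.95351791e-02,
        3.44405416e-02, -7.94967309e-05]), 'tcp_pos': array([ 0.20914401, -0.4814206 ,  0.30231799]), 'ee_rot': array([ 9.79086961e-01,  2.03441657e-01,  2.06595358e-05, -4.64177216e-04]), 'contact_force': array([0.33779281, 0.15046754, 0.84454511]), 'ft_torque': array([-0.01597081, -0.01265487, -0.03088821]), 'opening': 0.08787220922646373}
```

View pics/scene0.png

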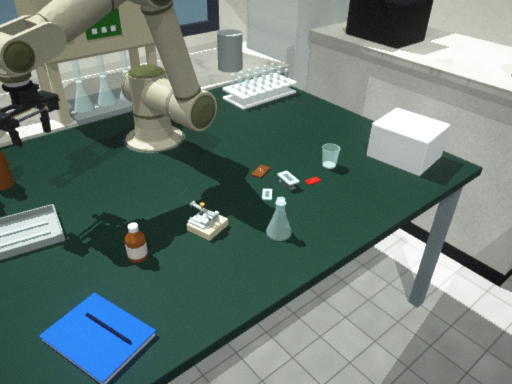

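View pics/side0.png

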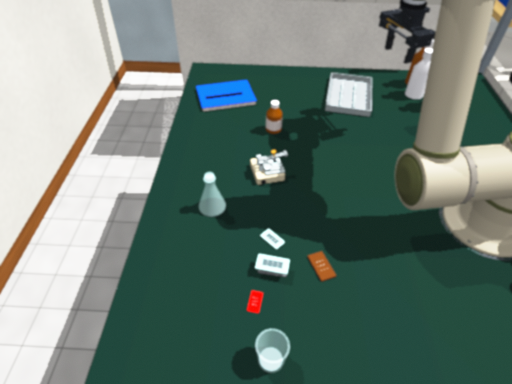

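View pics/wrist0.png

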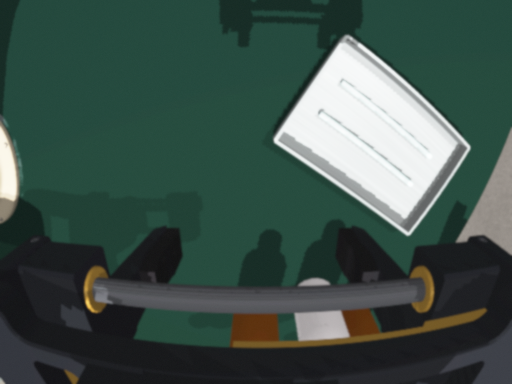

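Candidates in the scene image: brown card (261,171), red (313,181), small white (267,194) and larger white on a rest (288,178). The larger white one fits: it isn't brown or red, and it's the bigger of the two whites. I'll confirm it in an enlarged crop and get rough positions.

```bash
cat > h.py <<'E'
import numpy as np,cv2
from scipy.spatial.transform import Rotation as R
def cam(c):
    return R.from_rotvec(np.ravel(c["rvec"])).as_matrix(),np.ravel(c["tvec"]),c["camera_matrix"]
def rays(c,uv,fish=False):
    Rm,t,K=cam(c); uv=np.atleast_2d(np.asarray(uv,float))
    x=(uv[:,0]-K[0,2])/K[0,0]; y=(uv[:,1]-K[1,2])/K[1,1]
    if fish:
        r=np.hypot(x,y)+1e-12; d=np.stack([np.sin(r)*x/r,np.sin(r)*y/r,np.cos(r)],1)
    else: d=np.stack([x,y,np.ones_like(x)],1)
    return -Rm.T@t, d@Rm
def plane(c,uv,z,fish=False):
    o,d=rays(c,uv,fish); return o+d*((z-o[2])/d[:,2])[:,None]
def cloud(c,fish=False):
    """HxWx3 world points"""
    h,w=c["range_z"].shape; v,u=np.mgrid[:h,:w]
    o,d=rays(c,np.stack([u.ravel(),v.ravel()],1),fish)
    Rm,t,K=cam(c); dz=d@Rm[2]
    P=o+d*(c["range_z"].ravel()/dz)[:,None]
    return P.reshape(h,w,3)
def proj(c,P,fish=False):
    Rm,t,K=cam(c); q=np.atleast_2d(P)@Rm.T+t
    if fish:
        th=np.arctan2(np.hypot(q[:,0],q[:,1]),q[:,2]); r=np.hypot(q[:,0],q[:,1])+1e-12
        x,y=th*q[:,0]/r,th*q[:,1]/r
    else: x,y=q[:,0]/q[:,2],q[:,1]/q[:,2]
    return np.stack([x*K[0,0]+K[0,2],y*K[1,1]+K[1,2]],1)
E
python3 - <<'E'
from h import *
import pickle
d=pickle.load(open("d0.pkl","rb"))
i=d["scene"]["image"][150:260,180:350,::-1]; cv2.imwrite("pics/cropA.png",cv2.resize(i,None,fx=4.5,fy=4.5,interpolation=cv2.INTER_CUBIC))
P=cloud(d["scene"]);Q=cloud(d["side"])
for n,u,v in [("brown",261,171),("red",313,181),("big",288,178),("small",267,194),("stage",208,222),("flask",280,203),("reag",133,229),("beak",330,160),("clipend",193,206)]: print(n,P[v,u].round(3))
for n,u,v in [("brown",322,266),("red",255,301),("big",272,263),("small",272,239),("stage",268,165),("flask",209,178),("reag",275,105),("beak",271,345)]: print(n,Q[v,u].round(3))
i=d["side"]["image"][130:310,180:350,::-1]; cv2.imwrite("pics/cropB.png",cv2.resize(i,None,fx=3.3,fy=3.3,interpolation=cv2.INTER_CUBIC))
E
```

```text
brown [0.471 0.166 0.006]
red [0.635 0.264 0.008]
big [0.596 0.18  0.034]
small [0.59  0.091 0.003]
stage [ 0.629 -0.173  0.038]
flask [ 0.769 -0.022  0.118]
reag [ 0.602 -0.389  0.105]
beak [0.605 0.38  0.037]
clipend [ 0.489 -0.136 -0.001]
brown [0.467 0.172 0.007]
red [0.627 0.274 0.004]
big [0.591 0.186 0.03 ]
small [0.591 0.097 0.005]
stage [ 0.609 -0.151  0.04 ]
flask [0.761 0.    0.124]
reag [ 0.594 -0.374  0.105]
beak [0.589 0.376 0.013]
```

View pics/cropA.png

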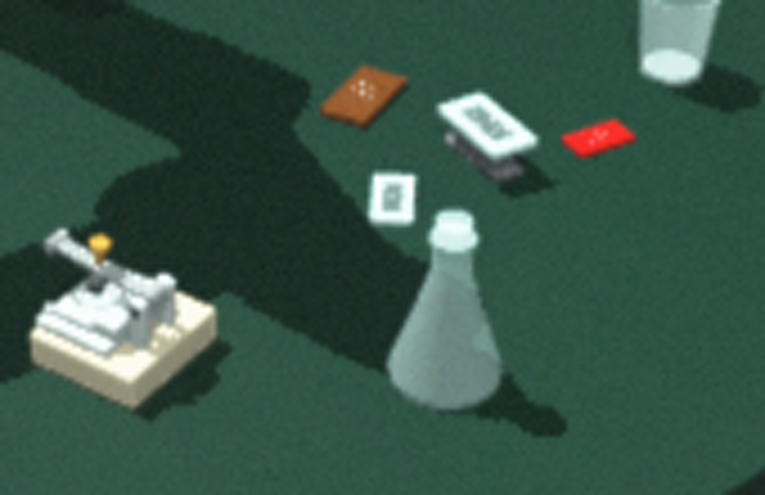

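View pics/cropB.png

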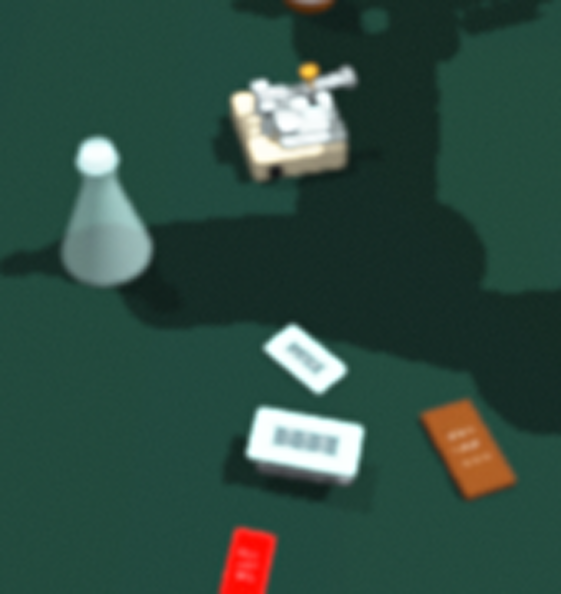

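Confirmed: the larger white slab at (288,178) sits on a grey rest and throws a shadow under it. Next I'll look closer with the wrist camera, first at the stage and then at the chamber.

```bash
python3 - <<'E'
from h import *
from cell import ctrl
import pickle
d=pickle.load(open("d0.pkl","rb")); c=d["wrist"]; Rm,t,K=cam(c)
s=ctrl.read_state(); T=R.from_quat(s["ee_rot"]).as_matrix()
print("cam in tool",T.T@(-Rm.T@t-s["tcp_pos"]), "axes",(T.T@Rm.T).round(3).tolist())
# tool down, tool x = +X world?  choices
for yaw in (0,np.pi):
    q=(R.from_euler('z',yaw)*R.from_euler('x',np.pi)).as_quat()
    for p in [(0.5,-0.16,0.25),(0.6,-.16,.15),(0.5,.18,.25)]:
        j=ctrl.solve_ik(list(p),q.tolist()); print(yaw,p,None if j is None else np.round(j,2))
E
```

```text
cam in tool [ 0.07633864  0.00075497 -0.08188881] axes [[0.001, -0.955, -0.298], [1.0, 0.001, -0.001], [0.001, -0.298, 0.955]]
0 (0.5, -0.16, 0.25) [-0.53  0.36  1.58 -0.    1.21  1.04]
0 (0.6, -0.16, 0.15) [-0.45  0.67  1.37 -0.    1.11  1.12]
0 (0.5, 0.18, 0.25) [ 0.12  0.37  1.56 -0.    1.21  1.7 ]
3.141592653589793 (0.5, -0.16, 0.25) [-0.53  0.36  1.58  0.    1.21 -2.1 ]
3.141592653589793 (0.6, -0.16, 0.15) [-0.45  0.67  1.37  0.    1.11 -2.02]
3.141592653589793 (0.5, 0.18, 0.25) [ 0.12  0.37  1.56  0.    1.21 -1.45]
```

```bash
python3 - <<'E'
from h import *
from cell import ctrl
import pickle
q=(R.from_euler('z',np.pi)*R.from_euler('x',np.pi)).as_quat().tolist()
d={}
for n,p in [("st",(0.62,-0.16,0.24)),("ch",(0.60,0.183,0.22))]:
    ctrl.move_to(list(p),q); ctrl.wait(0.2)
    c=ctrl.read_camera("wrist"); d[n]=c
    cv2.imwrite(f"pics/w_{n}.png",c["image"][:,:,::-1]); s=ctrl.read_state(); print(s["time"],s["tcp_pos"])
    if n=="st":
        pass
for n in("scene","side"): d[n]=ctrl.read_camera(n)
pickle.dump(d,open("d1.pkl","wb"))
E
```

```text
2.3 [ 0.6198316  -0.16049775  0.2400778 ]
3.85 [0.60025577 0.18223945 0.21999898]
```

View pics/w_st.png

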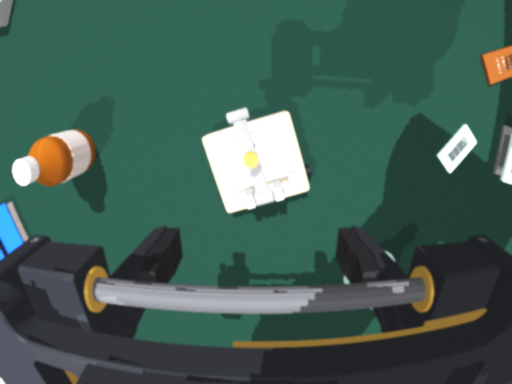

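View pics/w_ch.png

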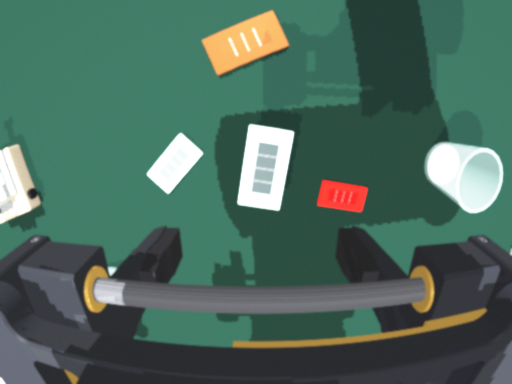

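The stage image shows the beige base (203–309, 112–212) rotated about 0.25 rad, with the pin at (237,115) and the brass screw at (251,159). The chamber is at about (266,167). Now I'll fit them precisely.

```bash
python3 - <<'E'
from h import *
import pickle
d=pickle.load(open("d1.pkl","rb"))
i=d["st"]["image"][95:225,190:325,::-1]; cv2.imwrite("pics/st_crop.png",cv2.resize(i,None,fx=4.5,fy=4.5,interpolation=cv2.INTER_CUBIC))
c=d["ch"]; g=c["image"].astype(int)
m=(g.min(2)>170).astype(np.uint8)
n,l,st,ce=cv2.connectedComponentsWithStats(m)
for k in range(1,n):
    if st[k,4]>500: print(k,st[k],ce[k])
k=l[167,244]; 
mm=(l==k).astype(np.uint8); cn=max(cv2.findContours(mm,cv2.RETR_EXTERNAL,cv2.CHAIN_APPROX_NONE)[0],key=cv2.contourArea)[:,0]
P=plane(c,cn,0.032,True)[:,:2]
r=cv2.minAreaRect((P*1000).astype(np.float32)); print("rect",r, cv2.boxPoints(r))
C=cloud(c,True); sel=mm>0; print("z",np.median(C[sel],0))
E
```

```text
4 [ 237  124   57   87 3113] [264.50947639 166.53485384]
5 [ 147  133   56   61 1721] [174.17547937 162.80883207]
6 [ 427  143   76   70 3639] [464.91371256 175.00219841]
7 [   0  145   37   79 1870] [ 12.89946524 184.89358289]
10 [ 94 281  30  24 561] [108.70944742 292.0802139 ]
rect ((586.806396484375, 186.73617553710938), (42.13987350463867, 78.80619049072266), 80.87887573242188) [[544.5615  172.17892]
 [622.3712  159.6864 ]
 [629.0513  201.29343]
 [551.2416  213.78595]]
z [0.58544847 0.18644494 0.03191224]
```

View pics/st_crop.png

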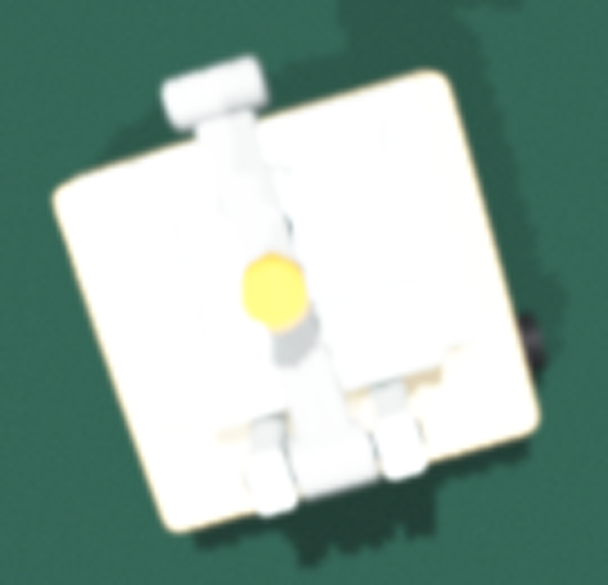

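```bash
python3 - <<'E'
from h import *
import pickle
d=pickle.load(open("d1.pkl","rb")); c=d["st"]; C=cloud(c,True)
for (u,v) in [(233,117),(237.8,115.7),(242,114),(251,159),(264,197),(250,202),(278,194),(220,150),(285,130),(300,170),(225,190),(265,140),(280,150),(235,180)]:
    print((u,v),C[int(round(v)),int(round(u))].round(4))
g=c["image"].astype(int)
m=((g[:,:,0]>110)).astype(np.uint8); m[:100]=0;m[216:]=0;m[:,:195]=0;m[:,320:]=0
n,l,st,ce=cv2.connectedComponentsWithStats(m);k=1+np.argmax(st[1:,4]);print(st[k])
h=C[:,:,2][l==k]; print(np.histogram(h,bins=np.arange(0,.1,.004)))
cn=max(cv2.findContours((l==k).astype(np.uint8),cv2.RETR_EXTERNAL,cv2.CHAIN_APPROX_NONE)[0],key=cv2.contourArea)[:,0]
for z in(.026,.032):
    P=plane(c,cn,z,True)[:,:2]; np.save("base.npy",P)
    # fit the side edges (long left, right) and front
    cr=cv2.approxPolyDP(cn,4,True)[:,0]; print(z,cr.tolist(),(plane(c,cr,z,True)[:,:2]*1000).round(1).tolist())
E
```

```text
(233, 117) [ 0.5571 -0.1827  0.0726]
(237.8, 115.7) [ 0.5563 -0.1785  0.073 ]
(242, 114) [ 0.5547 -0.1751  0.0726]
(251, 159) [ 0.5911 -0.1676  0.0829]
(264, 197) [ 0.6312 -0.1563  0.0618]
(250, 202) [ 0.636  -0.1693  0.062 ]
(278, 194) [ 0.6281 -0.1435  0.0625]
(220, 150) [ 0.592  -0.1995  0.0332]
(285, 130) [ 0.5723 -0.1355  0.0324]
(300, 170) [ 0.6141 -0.1186  0.026 ]
(225, 190) [ 0.6357 -0.1965  0.0259]
(265, 140) [ 0.5824 -0.155   0.0322]
(280, 150) [ 0.5915 -0.1405  0.0369]
(235, 180) [ 0.6201 -0.1844  0.0431]
[ 201  107  109  107 8027]
(array([ 228,   14,   12,   16,   22,   92, 1772, 1175, 1319,  442,  838,
         63,   26,   24,  184,  673,  299,  290,   68,   13,  182,   10,
          0,    0]), array([0.   , 0.004, 0.008, 0.012, 0.016, 0.02 , 0.024, 0.028, 0.032,
       0.036, 0.04 , 0.044, 0.048, 0.052, 0.056, 0.06 , 0.064, 0.068,
       0.072, 0.076, 0.08 , 0.084, 0.088, 0.092, 0.096]))
0.026 [[288, 111], [248, 120], [246, 107], [226, 113], [231, 126], [202, 136], [228, 213], [309, 189]] [[553.9, -132.2], [563.1, -171.8], [550.1, -173.7], [555.8, -193.6], [568.9, -188.8], [578.5, -218.4], [661.7, -194.3], [634.6, -108.2]]
0.032 [[288, 111], [248, 120], [246, 107], [226, 113], [231, 126], [202, 136], [228, 213], [309, 189]] [[553.6, -132.8], [562.6, -171.6], [549.9, -173.4], [555.5, -192.9], [568.4, -188.2], [577.8, -217.3], [659.2, -193.6], [632.8, -109.3]]
```

```bash
python3 - <<'E'
from h import *
import pickle
d=pickle.load(open("d1.pkl","rb")); c=d["st"]; C=cloud(c,True)
g=c["image"].astype(int)
m=((g[:,:,0]>110)).astype(np.uint8); m[:100]=0;m[216:]=0;m[:,:195]=0;m[:,320:]=0
cn=max(cv2.findContours(m,cv2.RETR_EXTERNAL,cv2.CHAIN_APPROX_NONE)[0],key=cv2.contourArea)[:,0]
def seg(a,b,z=.026):
    a,b=np.array(a,float),np.array(b,float);t=(b-a)/np.linalg.norm(b-a);s=(cn-a)@t;e=abs((cn-a)@[-t[1],t[0]])
    k=(s>8)&(s<np.linalg.norm(b-a)-8)&(e<4); P=plane(c,cn[k],z,True)[:,:2]
    vx,vy,x,y=cv2.fitLine((P*1000).astype(np.float32),cv2.DIST_HUBER,0,.01,.01).ravel(); 
    if vx<0: vx,vy=-vx,-vy
    return np.arctan2(vy,vx),np.array([x,y])
L=seg((202,136),(228,213));Rr=seg((288,111),(309,189));B=seg((228,213),(309,189))
print("L",L,"R",Rr,"back",B)
yaw=(L[0]+Rr[0])/2; ex=np.array([np.cos(yaw),np.sin(yaw)]);ey=np.array([-ex[1],ex[0]])
print("yaw",yaw,"yL",L[1]@ey,"yR",Rr[1]@ey,"mid",(L[1]@ey+Rr[1]@ey)/2, "back x",B[1]@ex)
def loc(P): P=np.asarray(P)[...,:2]*1000; return np.stack([P@ex,P@ey],-1)
v,u=np.mgrid[:384,:512]
roi=(u>195)&(u<320)&(v>100)&(v<216)
X=loc(C);Z=C[:,:,2]*1000
yel=roi&(g[:,:,0]>200)&(g[:,:,2]<140)&(Z>75)
print("screw",X[yel].mean(0),np.ptp(X[yel],0),Z[yel].max())
pin=roi&(v<126)&(Z>64)&(X[...,0]<X[yel].mean(0)[0]-20); A=X[pin]
print("pin",A.min(0),A.max(0),Z[pin].max(),pin.sum())
top=pin&(Z>71.5);print("pintop",X[top].mean(0),X[top].min(0),X[top].max(0))
hg=roi&(v>180)&(Z>58);A=X[hg];print("hinge",np.percentile(A,[1,99],0),Z[hg].max(),hg.sum())
# profiles of height across y at several x
import sys
x0=X[yel].mean(0)[0]
for dx in range(-36,50,6):
    k=roi&(abs(X[...,0]-(x0+dx))<1.5); 
    o=np.argsort(X[...,1][k]); yy=X[...,1][k][o];zz=Z[k][o]
    b=np.arange(np.floor(yy.min()/3)*3,yy.max(),3); print(dx,int(b[0]),[int(round(np.median(zz[(yy>=q)&(yy<q+3)]))) if ((yy>=q)&(yy<q+3)).any() else -1 for q in b])
E
```

```text
L (np.float32(0.28742006), array([ 619.7707, -208.3506], dtype=float32)) R (np.float32(0.29232037), array([ 593.0854 , -119.50014], dtype=float32)) back (np.float32(-1.276679), array([ 651.6936 , -158.56131], dtype=float32))
yaw 0.2898702 yL -376.80615 yR -284.03503 mid -330.4206 back x 579.1844
screw [ 515.37959167 -329.67537898] [49.15550987 24.13689354] 322.08078024792974
pin [ 473.36082342 -339.60798148] [ 491.86863128 -309.76809968] 322.08078024792974 322
pintop [ 480.74955957 -327.87065285] [ 473.36082342 -339.48322397] [ 485.7954094  -309.76809968]
hinge [[ 473.36082342 -349.25437402]
 [ 566.19100417 -309.76809968]] 322.08078024792974 628
-36 -384 [-1, 0, 0, 0, 0, 0, -1, 0, -1, 0, 0, 0, 0, -1, 71, 71, 71, 72, 72, 71, 69, 0, 0, 0, 0, 0, 0, 0, 1, 0, -1]
-30 -387 [0, -1, 0, 0, -1, 0, 0, 1, 0, 0, 0, -1, 0, -1, -1, 71, 71, 71, 71, 71, 71, 1, 0, -1, 0, 0, 0, -1, -1, 0, 0, 0, 0, 0, 0, 0, 0, 0, 0]
-24 -387 [0, -1, 0, 0, 0, 0, 0, 0, 0, 0, 0, 0, 1, 1, 9, 30, 69, 69, 68, 68, 33, 0, 0, 0, -1, 0, 0, 1, -1, 0, 0, 0, 1, 1, 0, 0, 0, 0, 0, 0, 0, 0, 0, 0, 0, -1, 1]
-18 -390 [0, 0, 0, -1, 25, 26
[... 1561 characters left out ...]
3, 43, 43, 43, 43, 61, 61, 61, 60, 43, 42, 43, 43, 43, 43, 43, 33, 32, 32, 31, 26, 25, 23, 0, 0, 0, 0, 0, 1, -1, 0]
36 -411 [0, 0, 0, 0, 0, 0, -1, 0, -1, 0, -1, 24, 26, 26, 29, 28, 31, 41, 43, 43, 44, 43, 43, 43, 42, 60, 60, 59, 59, 43, 42, 43, 42, 43, 42, 43, 29, 32, 32, 27, 26, 26, 23, 0, 0, 0, 0, 0, 0, 0]
42 -414 [-2, 0, 0, -1, 0, 0, 1, 0, 0, 0, 0, -1, 25, 26, 26, 26, 26, 26, 26, 26, 26, 57, 62, 62, 46, 62, 62, 62, 62, 61, 57, 62, 62, 62, 27, 26, 26, 26, 26, 26, 26, 27, 26, 20, 18, 1, 0, 0, 1, 0, 0]
48 -414 [0, 0, 0, 0, 0, 0, 0, 0, 0, 0, 0, -1, 25, 26, 26, 26, 26, 26, 26, 26, 25, 59, 62, 62, 61, 62, 62, 62, 62, 62, 42, 62, 62, 61, 26, 25, 26, 26, 26, 26, 26, 26, 26, 21, 20, 0, 0, 0, 0, 0]
```

```bash
python3 - <<'E'
from h import *
import pickle
d=pickle.load(open("d1.pkl","rb")); c=d["st"]; C=cloud(c,True)
g=c["image"].astype(int); yaw=.2899
v,u=np.mgrid[:384,:512]
roi=(u>195)&(u<320)&(v>100)&(v<216)
Z=C[:,:,2]*1000; roi&=Z<95
def L(yaw):
    ex=np.array([np.cos(yaw),np.sin(yaw)]);return C[:,:,:2]@np.array([ex,[-ex[1],ex[0]]]).T*1000
X=L(yaw)
def st(n,k): A=X[k]; print(n,k.sum(),"min",A.min(0).round(1),"max",A.max(0).round(1),"mean",A.mean(0).round(2),"p2/98",np.percentile(A,[2,98],0).round(1).tolist(),"zmax",Z[k].max().round(1))
y0=-330.4
floor=roi&(Z>30.5)&(Z<33.5)
st("floor",floor)
fr=floor&(abs(X[...,1]-y0)<17)&(abs(X[...,1]-y0)>8)
# front edge per y bin
fy=[(b,X[...,0][fr&(abs(X[...,1]-y0-b)<1.5)].min().round(1)) for b in(-16,-13,-10,10,13,16)];print("front",fy)
st("lipstop",roi&(Z>41)&(Z<44)&(abs(X[...,1]-y0)>8)&(abs(X[...,1]-y0)<20))
st("posts",roi&(Z>60)&(X[...,0]>550))
st("screw",roi&(Z>77))
pin=roi&(Z>64)&(X[...,0]<493);st("pinarm",pin)
pn=pin&(abs(X[...,1]-y0)>6.2);st("pinends",pn)
for s in(-1,1):
    k=roi&(Z>35.5)&(Z<38)&(s*(X[...,1]-y0)>15)&(s*(X[...,1]-y0)<32)&(X[...,0]>507)&(X[...,0]<530)
    q=cv2.fitLine(X[k].astype(np.float32),cv2.DIST_HUBER,0,.01,.01).ravel(); st("rail%d"%s,k); print("slope",q[1]/q[0],q)
E
```

```text
floor 2214 min [ 492.6 -369. ] max [ 557.6 -292.2] mean [ 516.58 -328.44] p2/98 [[493.6, -367.8], [548.7, -293.2]] zmax 33.5
front [(-16, np.float64(492.8)), (-13, np.float64(492.8)), (-10, np.float64(492.7)), (10, np.float64(493.4)), (13, np.float64(493.4)), (16, np.float64(493.2))]
lipstop 462 min [ 531.4 -350.3] max [ 557.7 -310.4] mean [ 541.48 -330.48] p2/98 [[531.9, -349.9], [554.6, -310.9]] zmax 44.0
posts 429 min [ 550.1 -349.1] max [ 566.7 -312.6] mean [ 559.8  -330.48] p2/98 [[552.4, -347.9], [565.9, -313.2]] zmax 64.1
screw 204 min [ 512.4 -337.2] max [ 525.2 -324.4] mean [ 518.46 -330.58] p2/98 [[512.9, -336.7], [524.6, -324.8]] zmax 85.1
pinarm 338 min [ 476.6 -339.6] max [ 492.9 -321.9] mean [ 483.92 -330.68] p2/98 [[477.0, -338.9], [492.5, -322.2]] zmax 74.4
pinends 73 min [ 476.7 -339.6] max [ 487.1 -321.9] mean [ 481.8  -331.41] p2/98 [[477.1, -339.4], [486.6, -321.9]] zmax 73.7
rail-1 142 min [ 507.4 -359.1] max [ 529.9 -351.6] mean [ 518.51 -355.26] p2/98 [[507.8, -358.8], [529.3, -352.0]] zmax 38.0
slope 0.017105019 [ 9.9985373e-01  1.7102517e-02  5.1852307e+02 -3.5510184e+02]
rail1 160 min [ 507.1 -309.6] max [ 530.  -302.6] mean [ 518.37 -306.07] p2/98 [[507.6, -309.5], [529.5, -302.7]] zmax 38.0
slope 0.019433204 [ 9.9981123e-01  1.9429537e-02  5.1838647e+02 -3.0607831e+02]
```

```bash
cat >> h.py <<'E'
YAW=.2905; SX,SY=.5026,-.3305
_e=np.array([np.cos(.2899),np.sin(.2899)]); SEAT=np.array([_e[0]*SX-_e[1]*SY,_e[1]*SX+_e[0]*SY,.035])
EX=np.array([np.cos(YAW),np.sin(YAW),0]);EY=np.array([-EX[1],EX[0],0])
def S(x,y,z): # seat-axes offsets (m) , world z
    p=SEAT+EX*x+EY*y; p[2]=z; return p
def q_yaw(yaw,tilt=0): return (R.from_euler('z',np.pi+yaw)*R.from_euler('y',tilt)*R.from_euler('x',np.pi)).as_quat().tolist()
def pin(th): return .058-.08*np.cos(th), .056+.08*np.sin(th)
E
python3 - <<'E'
from h import *
from cell import ctrl
q=q_yaw(YAW); x,z=pin(.154); print(SEAT,S(x,0,z))
for th in(.154,.7,1.28):
    a,b=pin(th); j=ctrl.solve_ik(S(a,0,b+.05).tolist(),q); print(th,None if j is None else np.round(j,2))
ctrl.move_to(S(x,0,.2).tolist(),q)
ctrl.move_straight(S(x,0,z+.05).tolist())
ctrl.wait(.2); s0=ctrl.read_state(); print(s0["contact_force"],s0["tcp_pos"],s0["time"])
c=ctrl.read_camera("wrist"); cv2.imwrite("pics/w_pin.png",c["image"][:,:,::-1])
E
```

```text
[ 0.57610328 -0.17303762  0.035     ] [ 0.55593216 -0.17906793  0.06827136]
0.154 [-0.51  0.64  1.51  0.    0.99 -2.37]
0.7 [-0.49  0.61  1.44  0.    1.09 -2.35]
1.28 [-0.45  0.65  1.3   0.    1.19 -2.31]
[0.28689518 0.31903925 0.23899758] [ 0.55627065 -0.17919896  0.11923943] 6.2083
```

View pics/w_pin.png

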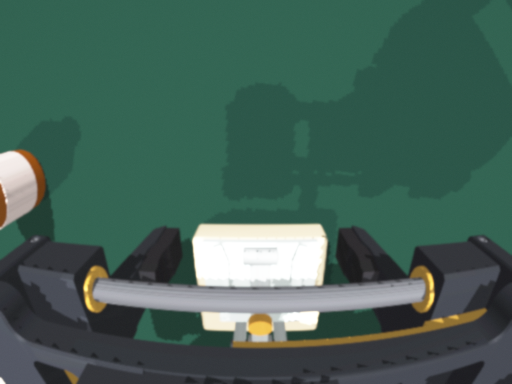

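The pin shows at (260,256), midway between the fingers at 180 and 340, and the stage is square in view. Closing on the pin.

```bash
python3 - <<'E'
from h import *
from cell import ctrl
s0=ctrl.read_state()["contact_force"]
ctrl.command_gripper(0.012,18); ctrl.wait(.2)
s=ctrl.read_state(); f=s["contact_force"]; print(s["opening"],"fx,fy local",(f-s0)@EX,(f-s0)@EY,f[2]-s0[2],s["ft_torque"],s["time"])
# trial lift
x,z=pin(.25); print(ctrl.move_straight(S(x,0,z+.05).tolist(),vel=.03)); ctrl.wait(.1)
s=ctrl.read_state(); f=s["contact_force"]; print(s["opening"],(f-s0)@EX,(f-s0)@EY,f[2]-s0[2],s["time"])
E
```

```text
0.017697215668196684 fx,fy local -0.6572928184612433 3.821763112920939 2.4409838426028205 [0.5537864  0.0984093  0.00811035] 7.525
False
0.017470006254702304 -0.5110538232321609 3.97821356282908 -0.07754111693762178 8.0333
```

```bash
python3 - <<'E'
from h import *
from cell import ctrl
x,z=pin(.25)
for y in (.0007,.0014):
    ctrl.move_straight(S(x,y,z+.05).tolist(),vel=.02); ctrl.wait(.1)
    s=ctrl.read_state(); f=s["contact_force"]; print(y,s["opening"],f@EX,f@EY,f[2],((s["tcp_pos"]-SEAT)@EX,(s["tcp_pos"]-SEAT)@EY),s["time"])
c=ctrl.read_camera("side"); cv2.imwrite("pics/side_lift.png",cv2.resize(c["image"][110:230,200:350,::-1],None,fx=5,fy=5,interpolation=cv2.INTER_CUBIC))
E
```

```text
0.0007 0.017715818391445454 -1.258295616557025 -0.7154622535942319 -0.8758817566674151 (np.float64(-0.01957713836376521), np.float64(0.0004032617998483432)) 8.3833
0.0014 0.01727229041179387 -2.431293350907386 -4.534925517530155 -4.276834439130876 (np.float64(-0.01959150315662078), np.float64(0.0006776369871366317)) 8.7333
```

View pics/side_lift.png

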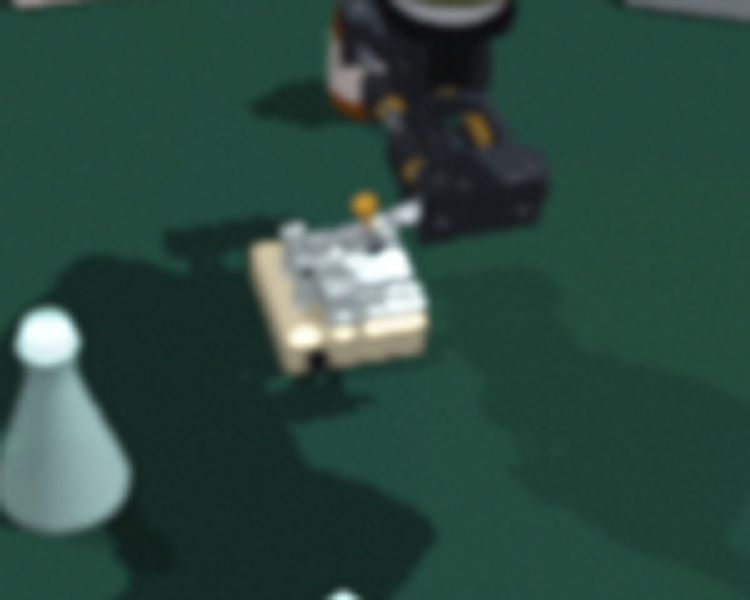

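The pin is held and its lateral centre is at about +0.5 mm. Lifting along the arc.

```bash
python3 - <<'E'
from h import *
from cell import ctrl
for th in np.linspace(.35,1.27,8):
    x,z=pin(th); ctrl.move_straight(S(x,.0006,z+.05).tolist(),vel=.05)
    s=ctrl.read_state(); f=s["contact_force"]; print(round(th,2),s["opening"].round(4),(f@EX).round(1),(f@EY).round(1),f[2].round(1),s["time"])
ctrl.wait(.2)
s=ctrl.read_state();f=s["contact_force"]; print(f@EX,f@EY,f[2],((s["tcp_pos"]-SEAT)@EX,(s["tcp_pos"]-SEAT)@EY),s["tcp_pos"])
for n in("scene","side"):
  c=ctrl.read_camera(n); cv2.imwrite(f"pics/{n}_up.png",c["image"][:,:,::-1])
a=cv2.imread("pics/scene_up.png")[130:270,120:320];cv2.imwrite("pics/scene_upc.png",cv2.resize(a,None,fx=4,fy=4,interpolation=cv2.INTER_CUBIC))
E
```

```text
Traceback (most recent call last):
AttributeError: 'float' object has no attribute 'round'
```

```bash
python3 - <<'E'
from h import *
from cell import ctrl
for th in np.linspace(.48,1.27,7):
    x,z=pin(th); ctrl.move_straight(S(x,.0006,z+.05).tolist(),vel=.05)
    s=ctrl.read_state(); f=s["contact_force"]; print("%.2f op %.4f f %.1f %.1f %.1f t %.2f"%(th,s["opening"],f@EX,f@EY,f[2],s["time"]))
ctrl.wait(.2)
s=ctrl.read_state();f=s["contact_force"]; print(f@EX,f@EY,f[2],((s["tcp_pos"]-SEAT)@EX,(s["tcp_pos"]-SEAT)@EY),s["tcp_pos"])
for n in("scene","side"):
  c=ctrl.read_camera(n); cv2.imwrite(f"pics/{n}_up.png",c["image"][:,:,::-1])
a=cv2.imread("pics/scene_up.png")[130:270,120:320];cv2.imwrite("pics/scene_upc.png",cv2.resize(a,None,fx=4,fy=4,interpolation=cv2.INTER_CUBIC))
E
```

```text
0.48 op 0.0175 f -5.2 -0.5 3.5 t 9.45
0.61 op 0.0173 f -4.5 -1.3 3.8 t 9.81
0.74 op 0.0175 f -5.5 -1.6 2.0 t 10.17
0.88 op 0.0176 f -5.0 -1.2 3.8 t 10.53
1.01 op 0.0176 f -5.3 -0.7 3.3 t 10.88
1.14 op 0.0175 f -4.9 -0.8 5.5 t 11.24
1.27 op 0.0175 f -5.1 -0.3 6.7 t 11.60
-4.729919026114661 0.005287819909967517 6.485226960403782 (np.float64(0.03450567302506402), np.float64(0.0004635106235315947)) [ 0.60903043 -0.16271003  0.1834666 ]
```

View pics/scene_upc.png

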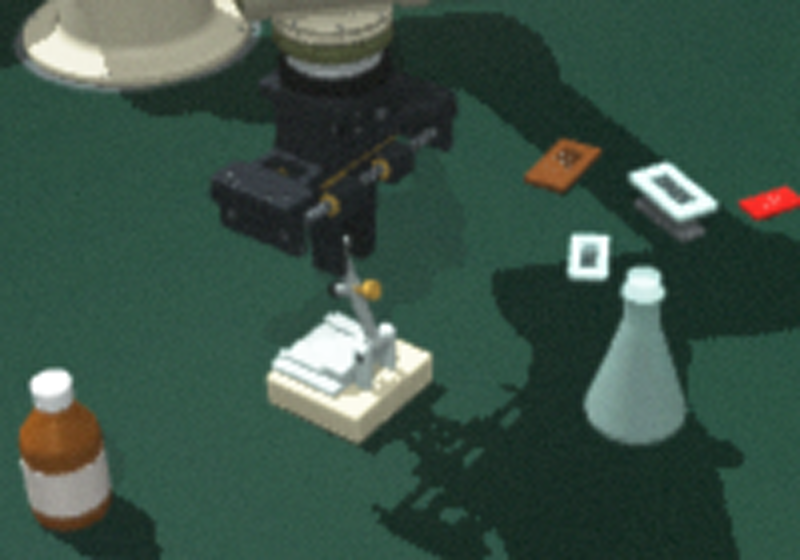

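The clip is up at about 1.27. Releasing it and grasping the chamber near its robot end with a slight tilt, so the gripper body clears the raised clip.

```bash
cat >> h.py <<'E'
CH=np.array([.5868,.1867]); CHYAW=-.159
def tcp_for(P,yaw,tilt,dd): # grasp point P at dd ahead of tcp
    q=q_yaw(yaw,tilt); return np.asarray(P)-R.from_quat(q).apply([0,0,1])*dd, q
E
python3 - <<'E'
from h import *
from cell import ctrl
for t in(.15,-.15):print(t,R.from_quat(q_yaw(0,t)).apply([0,0,1]))
tilt=.15 if R.from_quat(q_yaw(0,.15)).apply([0,0,1])[0]>0 else -.15
e=np.array([np.cos(CHYAW),np.sin(CHYAW)])
g=np.r_[CH-.027*e,.029]
p,q=tcp_for(g,CHYAW,tilt,.048); print(p,ctrl.solve_ik(p.tolist(),q))
p2=S(.0,.0,.035)-.027*EX; p2,q2=tcp_for(p2,YAW,tilt,.048); print(p2,ctrl.solve_ik(p2.tolist(),q2))
ctrl.command_gripper(.06,15)
s=ctrl.read_state(); u=s["tcp_pos"].copy(); u[2]+=.05; ctrl.move_straight(u.tolist(),vel=.2)
ctrl.move_to([p[0],p[1],.16],q)
print(ctrl.move_straight(p.tolist(),vel=.1,contact_N=5))
ctrl.wait(.1); s=ctrl.read_state(); print(s["tcp_pos"],s["opening"],s["contact_force"],s["time"])
c=ctrl.read_camera("wrist"); cv2.imwrite("pics/w_g.png",c["image"][:,:,::-1])
c=ctrl.read_camera("side"); cv2.imwrite("pics/s_g.png",cv2.resize(c["image"][170:320,190:390,::-1],None,fx=4,fy=4,interpolation=cv2.INTER_CUBIC))
E
```

```text
0.15 [ 1.49438132e-01  1.04163787e-16 -9.88771078e-01]
-0.15 [-1.49438132e-01  1.40765573e-16 -9.88771078e-01]
[0.55305802 0.19211065 0.07646101] [ 0.14883792  0.66835722  1.6081602  -0.06847427  0.72319236 -1.21483405]
[ 0.54336207 -0.18282585  0.08246101] [-0.56598553  0.64150226  1.63927716  0.16311451  0.76880258 -2.5394296 ]
False
[0.5533767  0.19214561 0.07717542] 0.059710665109813786 [0.01006074 0.18957816 0.34362777] 15.5167
```

View pics/w_g.png

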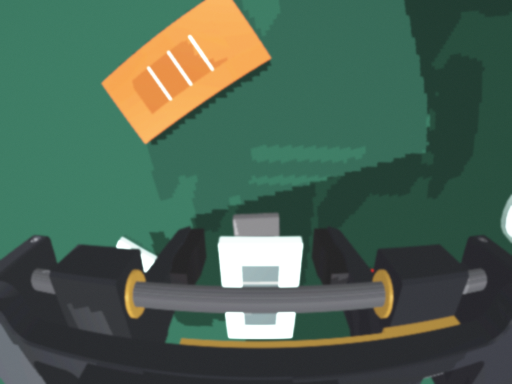

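View pics/s_g.png

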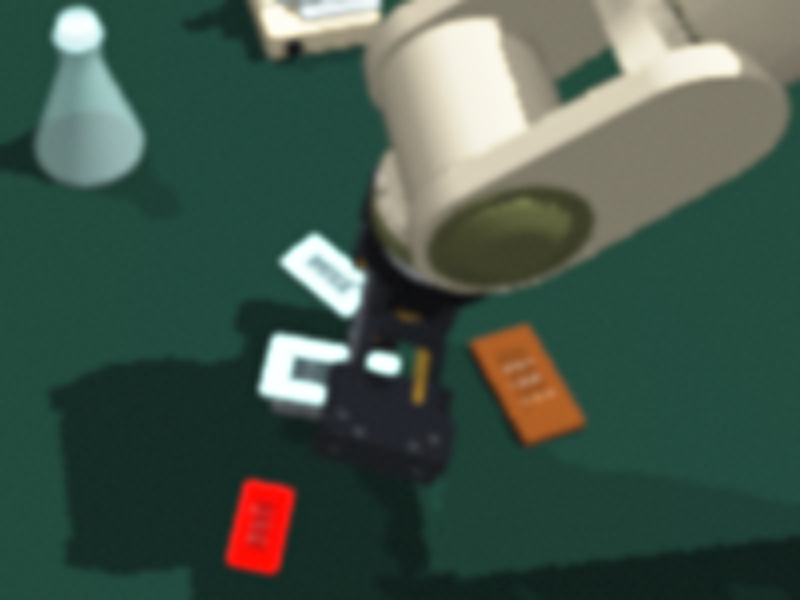

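The chamber shows at 219–302 px, square and central between the fingers (205 and 313). Gripping it and carrying it to the mouth.

```bash
python3 - <<'E'
from h import *
from cell import ctrl
ctrl.command_gripper(.036,15); ctrl.wait(.1)
s=ctrl.read_state(); print(s["opening"],s["contact_force"],s["tcp_pos"])
p=s["tcp_pos"].copy(); p[2]+=.015; ctrl.move_straight(p.tolist(),vel=.08)
s=ctrl.read_state(); print(s["opening"],s["contact_force"],s["time"])
p[2]=.17; ctrl.move_straight(p.tolist(),vel=.2)
zc=.0832+.012  # tcp z when chamber 12 mm over the floor
P,q=tcp_for(S(-.062-.027,.0005,.035),YAW,.15,.048); P[2]=.17
ctrl.move_to(P.tolist(),q); P[2]=zc; ctrl.move_straight(P.tolist(),vel=.15); ctrl.wait(.2)
s=ctrl.read_state(); print(s["opening"],s["contact_force"],s["tcp_pos"],P,s["time"])
for n in("wrist","scene","side"):
  c=ctrl.read_camera(n); a=c["image"][:,:,::-1]
  if n=="scene": a=a[130:270,120:320]
  if n=="side": a=a[90:230,190:390]
  cv2.imwrite(f"pics/{n}_m.png",a if n=="wrist" else cv2.resize(a,None,fx=4,fy=4,interpolation=cv2.INTER_CUBIC))
E
```

```text
0.03942215237087777 [-1.79817643  0.36237299  0.93661544] [0.5531018  0.1921167  0.07654075]
0.03946551391950402 [ 0.28460309 -0.14341731  0.19698867] 16.4917
0.039643799167617004 [ 0.03200471  0.66159012 -0.6781751 ] [ 0.48414135 -0.20025544  0.09606298] [ 0.48381661 -0.20010554  0.0952    ] 19.35
```

View pics/wrist_m.png

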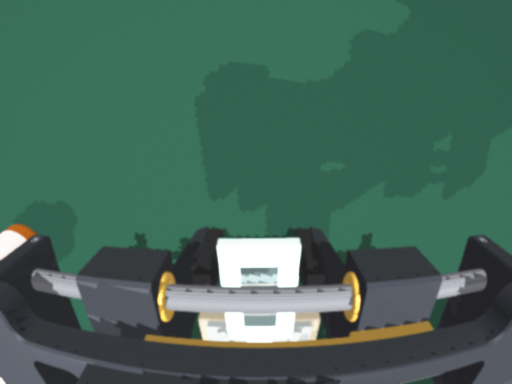

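View pics/side_m.png

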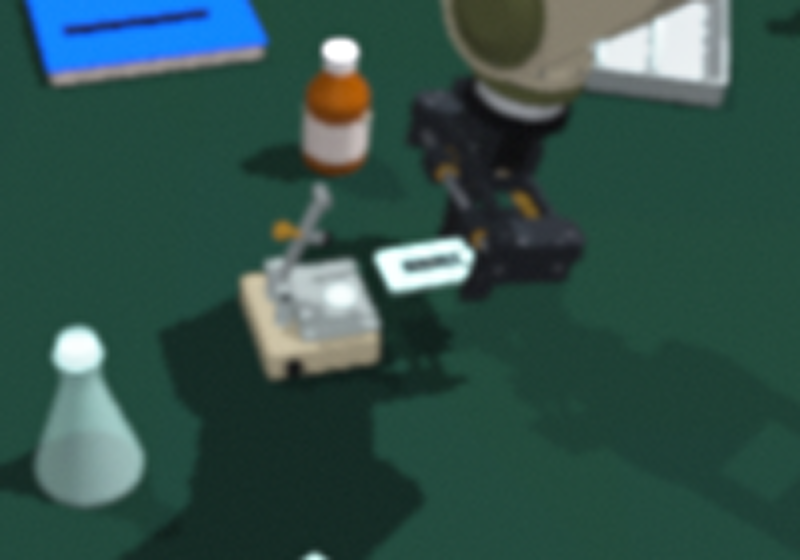

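View pics/scene_m.png

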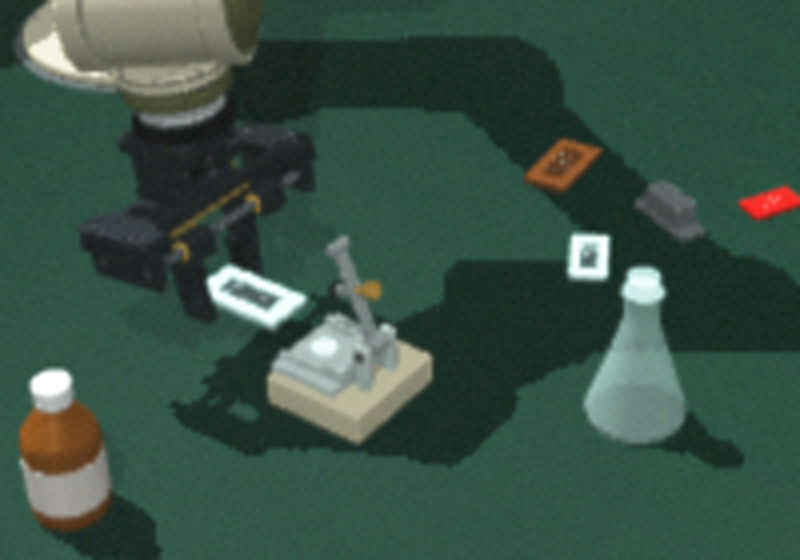

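The chamber is held level and lined up with the channel, and the clip is well up. Quick depth check on its height and pitch.

```bash
python3 - <<'E'
from h import *
from cell import ctrl
c=ctrl.read_camera("wrist"); C=cloud(c,True); g=c["image"].astype(int)
s=ctrl.read_state(); print(s["tcp_pos"])
v,u=np.mgrid[:384,:512]; X=np.stack([(C-SEAT)@EX,(C-SEAT)@EY,C[...,2]],-1)*1000
k=(u>200)&(u<312)&(v>232)&(v<342)&(X[...,2]>35)&(X[...,2]<62)&(g.min(2)>120)
A=X[k];M=np.c_[A[:,:2],np.ones(len(A))]
w=np.ones(len(A),bool)
for _ in range(4):
    co=np.linalg.lstsq(M[w],A[w,2],rcond=None)[0]; r=A[:,2]-M@co; w=abs(r)<1.0
A=A[w];print("plane",co,"n",w.sum(),"x",A[:,0].min(),A[:,0].max(),"y",A[:,1].min(),A[:,1].max(),"zmean",A[:,2].mean())
print("near-end y", [ (A[abs(A[:,0]-q)<3][:,1].min().round(1),A[abs(A[:,0]-q)<3][:,1].max().round(1)) for q in (-95,-85,-35,-28) if (abs(A[:,0]-q)<3).any()])
E
```

```text
[ 0.48389226 -0.20017698  0.09549969]
plane [-3.14558147e-03  1.84505398e-03  5.08197084e+01] n 4678 x -100.80684527908028 -23.104796589589505 y -20.776689818850894 20.51152697320665 zmean 51.050205180006095
near-end y [(np.float64(-20.7), np.float64(20.0)), (np.float64(-20.4), np.float64(20.1)), (np.float64(-19.2), np.float64(20.3)), (np.float64(-19.1), np.float64(20.4))]
```

Pitch is 0.003 rad, the centre is 62 mm short of the seat, and floor contact should come at TCP z ≈ 0.0825. Lowering to 0.8 mm clearance and sliding in by feel.

```bash
python3 - <<'E'
from h import *
from cell import ctrl
def rep(n,s0=None):
    s=ctrl.read_state(); f=s["contact_force"]; d=s["tcp_pos"]-SEAT
    print(n,"x %.4f y %.4f z %.4f f %.2f %.2f %.2f op %.4f t %.2f"%(d@EX,d@EY,s["tcp_pos"][2],f@EX,f@EY,f[2],s["opening"],s["time"])); return s
off=tcp_for(S(-.027,0,.035),YAW,.15,.048)[0]  # tcp at home
def T(cx,z,y=.0005): p=off+EX*cx+EY*y; p[2]=z; return p.tolist()
print("home local x",(off-SEAT)@EX)
ctrl.move_straight(T(-.062,.0833),vel=.05); rep("low")
for cx,v in [(-.040,.04),(-.028,.02),(-.018,.02),(-.013,.02)]:
    h=ctrl.move_straight(T(cx,.0833),vel=v,contact_N=3); rep((cx,h))
    if h: break
E
```

```text
home local x -0.03417303035873276
low x -0.0963 y 0.0006 z 0.0829 f 0.03 -0.85 -0.22 op 0.0398 t 19.94
(-0.04, False) x -0.0742 y 0.0006 z 0.0832 f -0.16 -0.33 -0.42 op 0.0393 t 20.64
(-0.028, False) x -0.0622 y 0.0005 z 0.0833 f 0.06 0.71 -1.03 op 0.0396 t 21.39
(-0.018, False) x -0.0522 y 0.0006 z 0.0833 f 0.87 -0.17 -0.74 op 0.0399 t 22.04
(-0.013, False) x -0.0471 y 0.0005 z 0.0833 f -0.10 0.32 -0.67 op 0.0395 t 22.44
```

```bash
cat >> h.py <<'E'
from cell import ctrl
def rep(n):
    s=ctrl.read_state(); f=s["contact_force"]; d=s["tcp_pos"]-SEAT
    print(n,"x %.4f y %.4f z %.4f f %.2f %.2f %.2f op %.4f t %.2f"%(d@EX,d@EY,s["tcp_pos"][2],f@EX,f@EY,f[2],s["opening"],s["time"])); return s
off=tcp_for(S(-.027,0,.035),YAW,.15,.048)[0]
def T(cx,z,y=.0005): p=off+EX*cx+EY*y; p[2]=z; return p.tolist()
E
python3 - <<'E'
from h import *
print(ctrl.move_straight(T(-.013,.0825),vel=.01,contact_N=2.5)); z=rep("down")["tcp_pos"][2]
z=max(z,.0826)
for cx in (-.005,.004):
    h=ctrl.move_straight(T(cx,z),vel=.012,contact_N=4); rep((cx,h))
    if h: break
c=ctrl.read_camera("wrist"); cv2.imwrite("pics/w_home.png",c["image"][:,:,::-1])
import pickle;pickle.dump(c,open("wh.pkl","wb"))
c=ctrl.read_camera("scene"); cv2.imwrite("pics/sc_home.png",cv2.resize(c["image"][150:260,140:290,::-1],None,fx=5,fy=5,interpolation=cv2.INTER_CUBIC))
E
```

```text
False
down x -0.0472 y 0.0005 z 0.0825 f -0.49 0.25 -0.05 op 0.0397 t 22.69
(-0.005, False) x -0.0392 y 0.0005 z 0.0826 f -0.06 0.17 -0.44 op 0.0395 t 23.51
(0.004, True) x -0.0338 y 0.0006 z 0.0824 f -0.58 0.62 4.17 op 0.0399 t 24.02
```

View pics/sc_home.png

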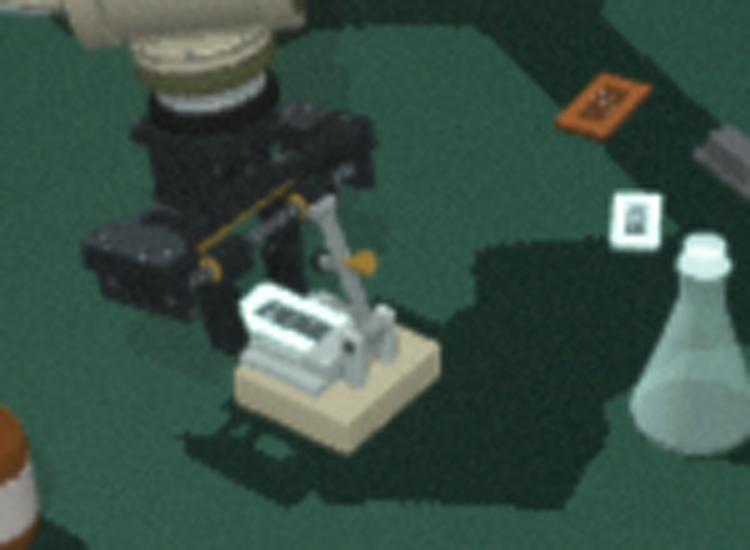

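View pics/w_home.png

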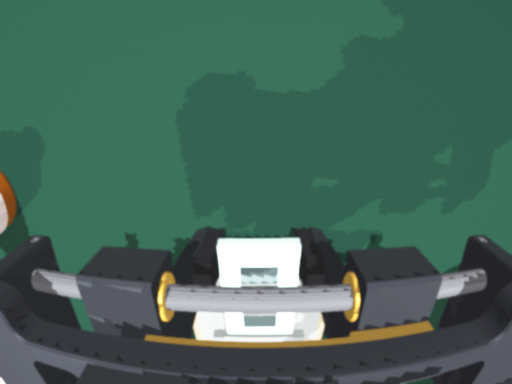

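```bash
python3 - <<'E'
from h import *
ctrl.move_straight(T(.0004,.0826),vel=.01); ctrl.wait(.15); rep("relieved")
for cx in (.0009,.0014,.0019,.0024,.0029,.0034):
    h=ctrl.move_straight(T(cx,.0826),vel=.008,contact_N=5); s=rep((cx,h)); f=s["contact_force"]
    if h or f@EX<-4: break
ctrl.wait(.1); rep("end")
E
```

```text
relieved x -0.0339 y 0.0005 z 0.0825 f -1.16 0.24 0.69 op 0.0394 t 24.52
(0.0009, False) x -0.0337 y 0.0006 z 0.0825 f -5.45 0.04 3.21 op 0.0396 t 24.77
end x -0.0337 y 0.0005 z 0.0825 f -5.70 0.13 3.20 op 0.0394 t 24.88
```

The stop is felt: −5.5 N along x within half a millimetre of the expected home. Releasing, backing off and checking.

```bash
python3 - <<'E'
from h import *
import pickle
ctrl.move_straight(T(.0004,.0826),vel=.01)
ctrl.command_gripper(.052); rep("open")
s=ctrl.read_state(); tz=R.from_quat(s["ee_rot"]).apply([0,0,1])
ctrl.move_straight((s["tcp_pos"]-tz*.05-EX*.01).tolist(),vel=.1)
p=s["tcp_pos"]-EX*.03; p[2]=.24; ctrl.move_to(p.tolist(),q_yaw(YAW)); ctrl.wait(.15)
rep("view"); c=ctrl.read_camera("wrist"); cv2.imwrite("pics/w_home2.png",c["image"][:,:,::-1]); pickle.dump(c,open("wh2.pkl","wb"))
C=cloud(c,True); g=c["image"].astype(int)
X=np.stack([(C-SEAT)@EX,(C-SEAT)@EY,C[...,2]],-1)*1000
k=(X[...,2]>36.5)&(X[...,2]<40)&(abs(X[...,1])<24)&(X[...,0]>-50)&(X[...,0]<29); A=X[k]
print(k.sum(),A.min(0),A.max(0),A[:,2].mean())
for q in(-34,-25,-15): 
    B=A[abs(A[:,0]-q)<3]; print(q,B[:,1].min(),B[:,1].max())
h=X[(X[...,2]>41)&(X[...,2]<44)&(abs(X[...,1])<21)&(X[...,0]>20)&(X[...,0]<70)]; print("lip x",h.min(0),h.max(0))
pn=(X[...,2]>120)&(X[...,2]<150)&(abs(X[...,1])<12);print("pin",pn.sum(),X[pn].min(0),X[pn].max(0))
E
```

```text
open x -0.0337 y 0.0006 z 0.0825 f -0.45 0.46 -0.17 op 0.0517 t 25.51
view x -0.0640 y 0.0009 z 0.2383 f 0.09 -0.52 -0.55 op 0.0517 t 26.85
2252 [-38.50412186 -23.95952028  36.50111268] [28.9390112  23.95044656 39.93948143] 38.012458503977214
-34 -20.12226299317291 19.74148762300708
-25 -19.322620371621138 19.943963768807706
-15 -19.55756135728697 20.157921659137322
lip x [ 28.54600237 -20.90057419  41.00373865] [53.51874316 20.98758005 43.99319308]
pin 176 [ 22.65811962  -8.94505591 131.16633957] [ 31.90350475   8.47085723 135.94506505]
```

View pics/w_home2.png

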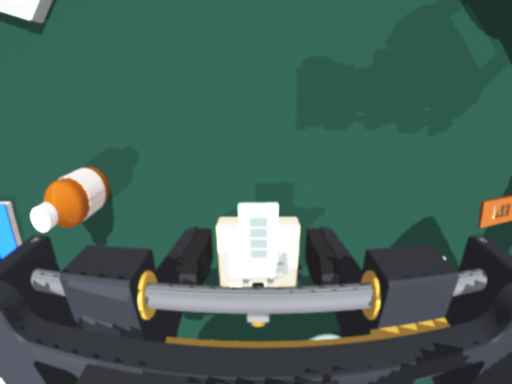

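The chamber's near edge is 67.0 mm from the lip edge, as it should be when home. Its top is at z = 38.0 mm and its sides are parallel to the channel. The clip is at about 1.22. Gripping the pin again and lowering it to about 0.33.

```bash
python3 - <<'E'
from h import *
Y=.0006; q=q_yaw(YAW)
x,z=pin(1.22); ctrl.move_to(S(x,Y,z+.09).tolist(),q)
print(ctrl.move_straight(S(x,Y,z+.05).tolist(),vel=.08,contact_N=6)); rep("at pin")
ctrl.command_gripper(.012,18); ctrl.wait(.1); rep("grip")
for th in np.linspace(1.1,.36,6):
    x,z=pin(th); ctrl.move_straight(S(x,Y,z+.05).tolist(),vel=.05); rep(round(th,2))
ctrl.wait(.1); rep("low")
c=ctrl.read_camera("scene"); cv2.imwrite("pics/sc_low.png",cv2.resize(c["image"][150:260,140:290,::-1],None,fx=5,fy=5,interpolation=cv2.INTER_CUBIC))
E
```

```text
False
at pin x 0.0305 y 0.0004 z 0.1815 f -0.51 0.12 0.01 op 0.0518 t 28.02
grip x 0.0305 y 0.0005 z 0.1813 f 0.33 -1.73 1.66 op 0.0175 t 28.73
1.1 x 0.0217 y 0.0005 z 0.1772 f 2.61 -2.07 -1.30 op 0.0175 t 29.07
0.95 x 0.0116 y 0.0005 z 0.1710 f 2.59 -2.01 -2.66 op 0.0175 t 29.46
0.8 x 0.0025 y 0.0005 z 0.1636 f 3.41 -3.16 -2.05 op 0.0174 t 29.84
0.66 x -0.0057 y 0.0005 z 0.1544 f 3.42 -3.43 -2.95 op 0.0177 t 30.23
0.51 x -0.0123 y 0.0005 z 0.1444 f 1.26 -4.55 -3.45 op 0.0179 t 30.61
0.36 x -0.0171 y 0.0005 z 0.1339 f 0.63 -4.16 -3.02 op 0.0174 t 30.99
low x -0.0171 y 0.0006 z 0.1338 f -0.08 -4.76 -4.82 op 0.0179 t 31.09
```

View pics/sc_low.png

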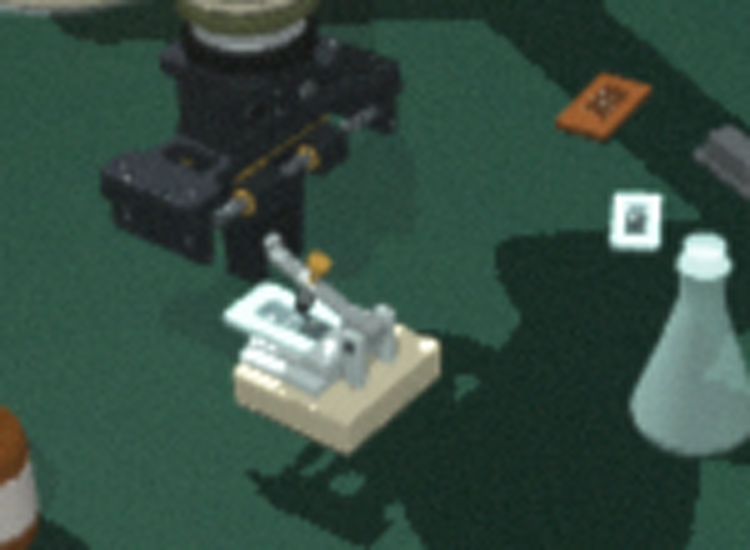

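The clip is at about 0.36 with its foot over the chamber. Releasing it, then pressing from above with closed fingers.

```bash
cat >> h.py <<'E'
def favg(n=8):
    a=[]
    for _ in range(n): a.append(ctrl.read_state()["contact_force"]); ctrl.wait(.02)
    return np.mean(a,0)
E
python3 - <<'E'
from h import *
Y=.0005
ctrl.command_gripper(.04)
s=ctrl.read_state(); p=s["tcp_pos"].copy(); p[2]+=.05; ctrl.move_straight(p.tolist(),vel=.15)
ctrl.command_gripper(0.0,10); 
x=-.0195
ctrl.move_straight(S(x,Y,.165).tolist(),vel=.1); ctrl.wait(.2)
b=favg(); print("base",b); np.save("fb.npy",b); rep("above")
h=ctrl.move_straight(S(x,Y,.120).tolist(),vel=.012,contact_N=3.5); rep(h); print("press",favg(4)-b)
c=ctrl.read_camera("scene"); cv2.imwrite("pics/sc_press.png",cv2.resize(c["image"][150:260,140:290,::-1],None,fx=5,fy=5,interpolation=cv2.INTER_CUBIC))
E
```

```text
base [-0.04508929 -0.23919844 -0.0275199 ]
above x -0.0194 y 0.0004 z 0.1653 f 0.40 -0.51 -0.36 op 0.0004 t 33.52
True x -0.0196 y 0.0005 z 0.1537 f -1.39 -0.36 3.54 op 0.0008 t 34.96
press [-0.74951206 -0.0310294   3.54970507]
```

View pics/sc_press.png

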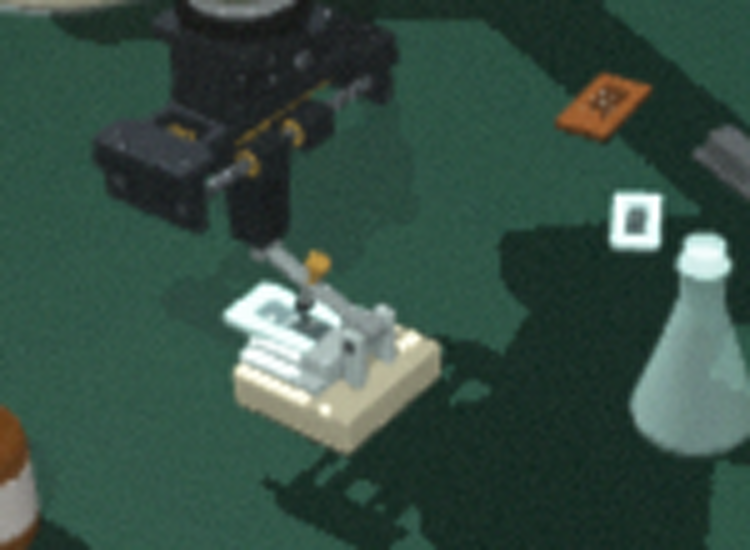

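```bash
python3 - <<'E'
from h import *
b=np.load("fb.npy"); Y=.0005
z=ctrl.read_state()["tcp_pos"][2]; log=[]
t0=ctrl.read_state()["time"]
while z>.127:
    z-=.0007
    th=np.arcsin((z-.069-.056)/.08); x=.058-.08*np.cos(th)
    h=ctrl.move_straight(S(x-.001,Y,z).tolist(),vel=.012,contact_N=3)
    f=favg(2)-b; s=ctrl.read_state(); log.append((round(z*1e3,2),round(s["tcp_pos"][2]*1e3,2),round(f[2],2),round(th,3),h))
    if h or f[2]>6.8 or s["time"]>52: break
for l in log[-14:]: print(l)
ctrl.wait(.1); print(favg(6)-b); rep("end")
E
```

```text
(np.float64(152.94), np.float64(153.35), np.float64(2.95), np.float64(0.357), True)
[-0.07669987  0.58202792  4.00101844]
end x -0.0185 y 0.0004 z 0.1533 f 0.37 0.82 3.35 op 0.0005 t 35.52
```

```bash
cat > press.py <<'E'
from h import *
b=np.load("fb.npy"); Y=.0005
s=ctrl.read_state(); z=s["tcp_pos"][2]; log=[]; x=(s["tcp_pos"]-SEAT)@EX
while z>.127:
    z-=.0006
    th=np.arcsin((z-.069-.056)/.08); x=min(x,.058-.08*np.cos(th)-.0005)
    h=ctrl.move_straight(S(x,Y,z).tolist(),vel=.012,contact_N=5)
    f=favg(2)-b; s=ctrl.read_state(); log.append((round(z*1e3,2),round(s["tcp_pos"][2]*1e3,2),round(f@EX,1),round(f@EY,1),round(f[2],2),round(th,3),h))
    if h or f[2]>6.9 or s["time"]>50: break
for l in log[::3]+log[-5:]: print(*l)
ctrl.wait(.1); print(favg(6)-b); rep("end")
E
python3 press.py
```

```text
152.75 152.86 -0.9 -0.1 4.98 0.354 False
150.95 150.94 -3.9 -0.2 5.61 0.33 False
149.15 149.09 -3.7 -0.6 4.76 0.307 False
147.35 147.27 -3.7 -0.1 5.35 0.283 False
145.55 145.46 -4.4 -0.6 5.01 0.26 False
143.75 143.71 -3.2 -0.0 5.29 0.237 False
141.95 141.88 -2.9 0.1 3.94 0.213 False
140.15 140.1 -2.9 -1.0 4.32 0.191 False
138.35 138.32 -3.7 -0.0 4.52 0.168 False
136.55 136.5 -2.3 -0.4 4.23 0.145 False
134.75 134.68 -3.0 0.1 4.31 0.122 False
132.95 132.9 -3.0 -0.3 3.65 0.1 False
131.15 131.13 -2.4 -0.3 4.41 0.077 False
132.35 132.29 -2.3 0.3 3.66 0.092 False
131.75 131.71 -3.1 -0.3 4.15 0.084 False
131.15 131.13 -2.4 -0.3 4.41 0.077 False
130.55 130.65 -3.6 0.2 5.95 0.069 False
129.95 130.18 -4.0 0.5 7.33 0.062 False
[-4.26000509 -0.71159005  6.60084823]
end x -0.0224 y 0.0005 z 0.1302 f -4.22 1.27 6.57 op 0.0004 t 46.77
```

The foot met the chamber at a clip angle of about 0.075: force climbs from the ~4.3 N free level. Stepping to about 9.4 N.

```bash
python3 - <<'E'
from h import *
b=np.load("fb.npy"); z=.12995; x=-.0224
for i in range(14):
    z-=.0002; h=ctrl.move_straight(S(x,.0005,z).tolist(),vel=.005,contact_N=4)
    f=favg(6)-b; s=ctrl.read_state(); print("%.2f %.2f fx %.1f fz %.2f t %.1f"%(z*1e3,s["tcp_pos"][2]*1e3,f@EX,f[2],s["time"]),h)
    if f[2]>9.1 or h or s["time"]>56: break
E
```

```text
129.75 130.14 fx -4.3 fz 8.05 t 47.1 False
129.55 130.03 fx -4.5 fz 8.90 t 47.5 False
129.35 129.86 fx -4.3 fz 8.73 t 47.8 False
129.15 129.75 fx -5.0 fz 9.66 t 48.2 False
```

At 9.7 N vertical, about 5 N above the free level, the clamp force should be about 9 N. Lifting off and checking.

```bash
python3 - <<'E'
from h import *
s=ctrl.read_state(); p=s["tcp_pos"].copy(); p[2]+=.004; ctrl.move_straight(p.tolist(),vel=.02); ctrl.wait(.1); rep("off")
p[2]=.2; ctrl.move_straight(p.tolist(),vel=.2)
p=S(-.0,0,.26); ctrl.move_to(p.tolist(),q_yaw(YAW)); ctrl.wait(.15); rep("view")
c=ctrl.read_camera("wrist"); C=cloud(c,True)
cv2.imwrite("pics/w_fin.png",cv2.resize(c["image"][110:250,170:350,::-1],None,fx=4,fy=4,interpolation=cv2.INTER_CUBIC))
X=np.stack([(C-SEAT)@EX,(C-SEAT)@EY,C[...,2]],-1)*1000
k=(X[...,2]>36.5)&(X[...,2]<39.9)&(abs(X[...,1])<20.8)&(X[...,0]>-50)&(X[...,0]<0); A=X[k]
print(k.sum(),A.min(0),A.max(0),A[:,2].mean())
for q in(-34,-25,-15): 
    B=A[abs(A[:,0]-q)<3]; print(q,B[:,1].min(),B[:,1].max(),B[:,2].mean())
h=X[(X[...,2]>41)&(X[...,2]<44)&(abs(X[...,1])<21)&(abs(X[...,1])>8)&(X[...,0]>20)&(X[...,0]<50)]; print("lip x",h.min(0),h.max(0))
pn=(X[...,2]>55)&(X[...,2]<80)&(abs(X[...,1])<12)&(X[...,0]<-15);print("pin",pn.sum(),X[pn].min(0),X[pn].max(0))
c=ctrl.read_camera("scene"); cv2.imwrite("pics/sc_fin.png",c["image"][:,:,::-1])
E
```

```text
off x -0.0224 y 0.0005 z 0.1335 f 0.29 0.59 1.03 op 0.0004 t 48.65
view x -0.0006 y 0.0003 z 0.2578 f 0.87 0.01 -0.83 op 0.0001 t 49.65
1062 [-37.51555487 -19.91872845  36.5195238 ] [-3.94331531e-02  1.98353778e+01  3.98960830e+01] 38.028687162966534
-34 -19.685674238571792 19.327022045170796 38.11538984737371
-25 -19.74684318810669 19.402855996142232 38.11751495812974
-15 -19.918728453199027 19.603938525997712 38.044934959244614
lip x [ 28.3724418  -20.88617648  41.0827983 ] [48.20299141 20.39339348 43.96961599]
pin 209 [-26.14546973  -8.78914646  60.41680143] [-15.22820099   8.32724286  66.69712995]
```

View pics/w_fin.png

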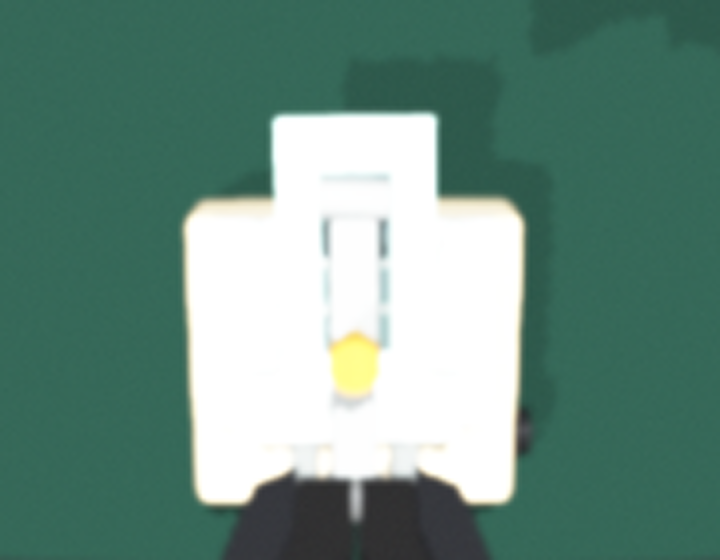

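View pics/sc_fin.png

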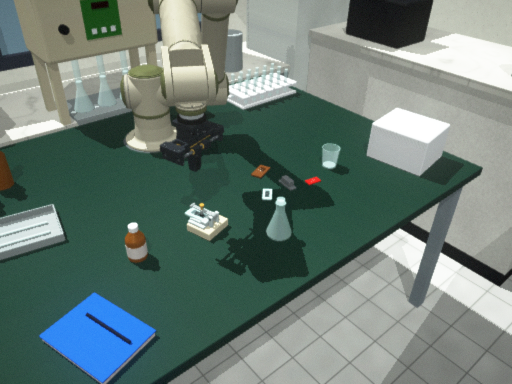

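The final view shows the chamber home: near edge 37.5 mm before the seat and 66 mm from the lip, level at z = 38.0. The clip is down at about 0.06, and the glassware is where it was at (280,220), (136,243) and (330,156). Handing in.

```bash
python3 - <<'E'
from cell import ctrl
print(ctrl.close_job())
E
```

```text
the job is handed in; nothing more can be done
None
```

The job is handed in, at about 50 s of the 72 s allowed. The chamber is home against the stop and the clip is clamped down on it.

**What I did:**
- I lifted the clip by its pin to about 1.22 rad.
- I took the larger white chamber from its rest and slid it along the channel under the lip until I felt the stop at about 5.5 N.
- I released it, lowered the clip by its pin, and pressed it from above. The foot met the chamber at about 0.075 rad. I stopped at 9.7 N on the pin, about 5 N above the force needed to move the clip freely.

**Last checks:**
- **Chamber position:** along the channel it is home to within about 1 mm. The camera put its near edge 66–67 mm from the lip, where 67 mm is expected. It is centred to within about 0.5 mm, its sides are parallel to the channel, and its top is level at 38 mm.
- **Clip and robot:** the clip stayed at about 0.06 rad after I let go, and the gripper is well clear.
- **Glassware:** it looks unmoved in the scene picture; I did not measure it.

**What I could not confirm:** I did not measure the clamp force after letting go. I estimate 7–9 N under the foot. The range is wide because the finger also pushed sideways on the pin with about 5 N, which made the reading less certain. The lip position also differed by about 0.5 mm between camera and touch, which is within tolerance.

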